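Seal the snack tub on the mahjong table

ROBOT

A 7-joint arm with a two-finger parallel gripper is mounted at the origin on the work surface. World frame = base frame: x ahead of the robot, y to its left, z up, the work surface at z = 0. Lengths are in m, angles in degrees, forces in N, time in s.
With the tool pointing down it reaches from about 0.35 to 0.9 m from the base axis. Payload 19.9 kg.
Tool frame: the origin (TCP) lies at the very end of the fingers, on their centre line; the grasp point (between the pads) lies 19 mm behind it; z points along the fingers, y is the line along which they close (so a half turn about z gives the same grasp; the last joint's range is limited). The gripper opens to 85 mm and grips with 20 to 120 N. Pads are 22 mm wide; open, the fingers measure 114 mm over their backs; the gripper's body (76 mm by 85 mm) begins 54 mm behind the grasp point. The pads swing forward as they close: fully open they stand 13 mm farther back than shut.
Start: joints at [74.513, 23.915, -0.59, 92.452, 0.269, 63.638, -3.037], TCP at [0.142, -0.609, 0.231] pointing down, gripper open.
Joint ranges: [-161.28, 161.28], [-22.2, 115.67], [-73.04, 71.86], [3.21, 147.25], [-68.34, 248.33], [10.77, 114.83], [-161.83, 161.83]. Speed limits (degrees/s): [108.29, 108.29, 136.94, 136.94, 172.46, 172.46, 172.46].

INTERFACE

Orientations are given as [roll, pitch, yaw] about the fixed x, y, z axes, in that order (R = Rz(yaw) Ry(pitch) Rx(roll)).
In Python, from bench import ctrl gives the robot as it stands.
- The arm moves only by the tool servo_tool, never from a script. Its argument "targets" is a list of rows, each an object of numbers: "gripper": the closure in counts, from 0 (fully open) to 255 (shut); "x", "y", "z": the shift along the world's x, y, z in m; "ax", "ay", "az": the turn, a rotation vector about the world's x, y, z in rad. A call has exactly 10 rows; each row shifts and turns the commanded pose from where the row before left it; what a row does not reach is not made up. A row lasts 1/10 s, in which the tool goes at most 50 mm and 8.59 degrees, less where a joint would pass 70% of its speed; a pose out of reach is approached as far as the arm can. A call is refused whole if a number of a shift passes 0.05 or a number of a turn 0.15, either way. A call with a gripper value outside its range is refused whole. The fingers move at their own pace and stop on an object; the grip force is fixed at half the most. Time passes only in rows, so rows that do not move let the fingers close, or fill a call up. It gives the time, the measured TCP pose, the force, the opening and the grip force at its end, in the units of the state.
- ctrl.get_obs(): the state, without advancing time (a new reading comes with each control period).
- ctrl.capture(name): name is "scene" or "top" or "wrist"; returns a dict with "color" (480x640x3 uint8, red, green, blue), "fov_y" (degrees; the focal length in pixels is half the picture's height over the tangent of half this angle, whatever the lens; pixels are square), "cx", "cy" (the principal point, pixels), "D" ([k1, k2, p1, p2, k3] as OpenCV has them; the pictures are not rectified), "rvec" (rotation vector, rad) and "tvec" (3), from world to camera coordinates, as OpenCV has them; the wrist camera has in their place "mount" (4x4, takes a point from camera to tool coordinates, whose origin is the TCP and whose axes are the flange's). Camera axes: x right, y down, z forward; pixel columns grow to the right and rows downward; lengths in m; the calibration is good to about 2 mm. A picture is of the moment at which its call begins: read the wrist's pose just before it. There is no depth.
- ctrl.sign_off(): hands the job in; it is judged then, once.
The state is a dict: "time_s": time; "qpos": joint angles; "qd": joint speeds; "tau": joint torques, N m; "ee_pos": TCP position; "tool_rot": TCP orientation; "ft_force": force on the tool from outside, world axes, zero at the start; "ft_torque": the same for the moment, N m; "width": finger opening in m; "grip_force": force on a finger pad.
Only numpy, scipy, OpenCV 4.12 (cv2) and the standard library are available. Lean on these libraries where they do the work, as an engineer would, in place of code of your own. Each camera call takes 0.05 s, during which the arm holds its last target. There are 200 camera calls.

TASK

Seal the snack tub: press its lid down round the edge, corner by corner, going round again if need be, until it sits flush on the tub all the way round. About two kilos of push on a corner is enough; never lean on the lid with more than four. Keep the vent flap on the lid standing up meanwhile so that the air can get out, and only then fold the flap down flat. Leave the other things on the table undisturbed.

Things in the scene. Friction and masses are not known exactly. Their poses are not given: they have to be found in the camera images.
- tub: Airtight snack tub, clear with a white collar, full of egg rolls: 130 mm (its x) by 200 mm (its y) and 78 mm high without lid, standing fast on suction feet (it does not move). Origin: centre of its underside; x points away from the robot at yaw 0 (yaw varies by 0.33 rad), y to the left, z up. Its far long side stands under the bunk rail.
- lid: Stiff green lid, 130 by 200 mm: rim 22 mm wide, 12 mm thick; clear panels 4 mm below the rim's top; green bridge (56 mm wide, 2.5 mm below it) across the middle. Origin: centre of its underside, 78 mm above the tub's underside when home. It starts cocked, a red gasket in the gap. Pressed in its middle it needs about 41 N; at most 40 N is allowed. Home, it is springy (1.5 mm at 20 N).
- lid_far_left (a point): Top of the lid's rim, far left (+x, +y) corner, mid-rim: 54 mm along x and 89 mm along y from the lid's centre, axes as the lid's. 90 mm above the tub's underside when home, up to 12 mm higher at first. The gasket grips the corners by friction: about 21 N straight down here drives this corner down (neighbours partly follow, the opposite one stays or lifts a little) and it stays there.
- lid_far_right (a point): Top of the lid's rim, far right (+x, -y) corner, mid-rim: 54 mm along x and 89 mm along y from the lid's centre, axes as the lid's. 90 mm above the tub's underside when home, up to 12 mm higher at first. The gasket grips the corners by friction: about 21 N straight down here drives this corner down (neighbours partly follow, the opposite one stays or lifts a little) and it stays there.
- lid_near_left (a point): Top of the lid's rim, near left (-x, +y) corner, mid-rim: 54 mm along x and 89 mm along y from the lid's centre, axes as the lid's. 90 mm above the tub's underside when home, up to 12 mm higher at first. The gasket grips the corners by friction: about 21 N straight down here drives this corner down (neighbours partly follow, the opposite one stays or lifts a little) and it stays there.
- lid_near_right (a point): Top of the lid's rim, near right (-x, -y) corner, mid-rim: 54 mm along x and 89 mm along y from the lid's centre, axes as the lid's. 90 mm above the tub's underside when home, up to 12 mm higher at first. The gasket grips the corners by friction: about 21 N straight down here drives this corner down (neighbours partly follow, the opposite one stays or lifts a little) and it stays there.
- vent_flap (a joint): Angle (rad) of the white vent flap on the lid: 0 folded flat, 1.1 to 1.65 (standing) at the start; above 1.57 it leans to the robot. A plate 64 mm long, 38 mm wide, 5 mm thick, hinged at its near end on an axis along the tub's y; it folds down away from the robot (tub +x). A stiff hinge (0.1 N m, about 2 N at the tip) keeps it where it is left.
- flap_hinge (a point): Point on the flap's hinge axis, mid-width: 30 mm nearer (tub -x) than the lid's centre, 0.5 mm above the rim's top. Frame as the lid's.
- flap_tip (a point): On the upper face of the flap at its free end, mid-width, 62 mm from the hinge axis. Flap frame: x from hinge to free end, z out of the face that is on top when folded (it looks towards the robot while the flap stands).
- rail_mid (a point): Middle of the bunk's foot-end rail: a fixed horizontal blue steel tube 32 mm thick and 1.1 m long (along its y), axis 230 mm above the table, which passes over the far side of the tub. A hand held upright strikes it there. Its two posts, 44 mm thick, stand at its ends.
- dice_cup: Red plastic dice cup, 80 mm wide at the mouth, 95 mm high, loose, upright. Origin: centre of its underside. Bystander.
- saucer: White porcelain saucer, 140 mm wide, 20 mm high, loose. Origin: centre of its underside. Bystander.
- tile_wall: Wall of cream and green mahjong tiles, two high and five long, moving as one: 130 mm (its x) by 34 by 41 mm high, loose. Origin: centre of its underside. Bystander.
- pusher: Bamboo tile pusher, a flat stick 200 mm long (its x), 18 mm wide, 12 mm high, loose. Origin: centre of its underside. Bystander.

How it is judged:
By the outcome, as a careful person would: the job done as asked, in the order asked, and still so for the second after the job is handed in, with the robot touching nothing.
It also fails if it takes over 72 s, if anything falls off the work surface, if the arm or the gripper's body presses on something with over 40 N, if the wrist force passes 120 N, or if a joint passes its speed limit or range.

## Working session

There is one attempt and no reset: what is moved stays moved. The work goes in short steps, Python scripts to look and compute and a tool call to move; the robot and the scene stay as the last step left them, time stands still between calls to the robot, and variables do not carry over. Pictures are saved under pics/ and viewed, at most 10 in all, crops included, and the job is handed in when it is done.

Besides the shell and the picture viewer there is one more tool, called by a JSON object that holds its "api" and its "payload", one argument or row to a line. servo_tool: Moves the arm, as the interface text tells. Its arguments: {"type":"object","properties":{"targets":{"type":"array","items":{"type":"object","properties":{"gripper":{"type":"number"},"x":{"type":"number"},"y":{"type":"number"},"z":{"type":"number"},"ax":{"type":"number"},"ay":{"type":"number"},"az":{"type":"number"}}}}},"required":["targets"]}

```bash
mkdir -p pics; cat > h.py <<'E'
import numpy as np,cv2,pickle
from bench import ctrl
def cap(n,tag):
    o=ctrl.get_obs(); c=ctrl.capture(n); c['obs']=o
    cv2.imwrite(f'pics/{tag}.png',c['color'][:,:,::-1]); pickle.dump(c,open(f'pics/{tag}.pkl','wb')); return c
def load(t): return pickle.load(open(f'pics/{t}.pkl','rb'))
def K(c):
    f=240/np.tan(np.radians(c['fov_y'])/2); return np.array([[f,0,c['cx']],[0,f,c['cy']],[0,0,1.]])
def ray(c,uv):
    p=cv2.undistortPoints(np.array(uv,float).reshape(-1,1,2),K(c),np.array(c['D'],float)).reshape(-1,2)
    R=cv2.Rodrigues(np.array(c['rvec'],float))[0]; t=np.array(c['tvec'],float).ravel()
    return -R.T@t, np.c_[p,np.ones(len(p))]@R
def plane(c,uv,z):
    o,d=ray(c,uv); return o+d*((z-o[2])/d[:,2])[:,None]
def proj(c,P):
    return cv2.projectPoints(np.array(P,float).reshape(-1,1,3),np.array(c['rvec'],float),np.array(c['tvec'],float),K(c),np.array(c['D'],float))[0].reshape(-1,2)
def tri(cs,uvs):
    A=np.zeros((3,3));b=np.zeros(3)
    for c,uv in zip(cs,uvs):
        o,d=ray(c,[uv]);d=d[0]/np.linalg.norm(d[0]);M=np.eye(3)-np.outer(d,d);A+=M;b+=M@o
    return np.linalg.solve(A,b)
E
python3 - <<'E'
from h import *
for n in('scene','top'):
    c=cap(n,n+'0'); print(n,c['fov_y'],c['cx'],c['cy'],c['D'],ray(c,[[320,240]]))
print(ctrl.get_obs())
E
```

```text
scene 49.17595538832643 313.1399041001628 234.85194370530434 [-0.05831235  0.          0.          0.          0.        ] (array([ 0.96328953, -0.5610121 ,  1.07735411]), array([[-0.35927255,  0.47922612, -0.80095754]]))
top 47.87427891987856 322.55993552920756 235.0715178186829 [-0.03903355  0.          0.          0.          0.        ] (array([0.4327374 , 0.01731039, 1.4703468 ]), array([[ 0.07213354, -0.01229476, -0.9973721 ]]))
{'time_s': 0.1, 'qpos': array([74.51266613, 23.94544198, -0.59103112, 92.48211345,  0.26938163,
       63.64028808, -3.03727178]), 'qd': array([-0.09271703,  0.02289346, -0.04362979, -0.11750464,  0.0735015 ,
       -0.05745389, -0.01295834]), 'tau': array([ 8.59788233e-04, -8.65823722e+01,  6.79519940e-01, -4.35634840e+01,
        1.91088917e-02,  4.91983272e-03, -9.12784617e-05]), 'ee_pos': array([ 0.14168175, -0.60839371,  0.23071354]), 'tool_rot': array([-1.79933702e+02,  4.87684316e-03,  1.31101172e+01]), 'ft_force': array([ 0.60664527, -0.06990716,  0.65941304]), 'ft_torque': array([-0.00235912,  0.01647751, -0.02712773]), 'grip_force': 0.0, 'width': 0.08578450446088763}
```

View pics/scene0.png

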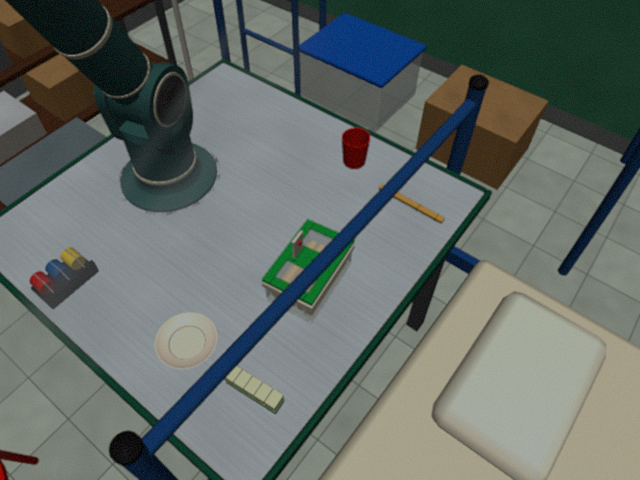

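View pics/top0.png

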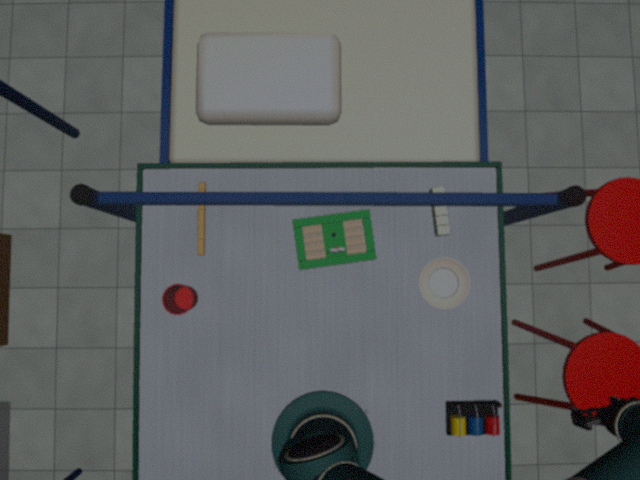

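The scene shows the lid at about (308,262), and the rail crosses over its far side. In the top view the green lid spans (294–376, 210–270) with the flap at about (337,248) and the rail at row 198. The bystanders are well clear.

```bash
python3 - <<'E'
from h import *
def green(c):
    h=cv2.cvtColor(c['color'],cv2.COLOR_RGB2HSV)
    return cv2.inRange(h,(45,150,50),(75,255,255))
t=load('top0');s=load('scene0')
for c,n in((t,'top'),(s,'scene')):
    m=green(c); k,l,st,ce=cv2.connectedComponentsWithStats(m); print(n,[(st[i].tolist()) for i in range(1,k) if st[i][4]>40])
m=green(t); m[:200]=0;m[280:]=0;m[:,:280]=0;m[:,390:]=0
cn=np.vstack(cv2.findContours(m,0,1)[0]); 
# contour pixels -> plane then minAreaRect
P=plane(t,cn.reshape(-1,2),0.096)[:,:2]
r=cv2.minAreaRect((P*1000).astype(np.float32)); print('lid mm',r, cv2.boxPoints(r))
# rail in top: blue
for u in(150,250,335,420,520):
    h=cv2.cvtColor(t['color'],cv2.COLOR_RGB2HSV)[170:225,u]; v=np.where((h[:,1]>130)&(h[:,0]>100)&(h[:,0]<125))[0]+170
    print(u,v.min(),v.max(),plane(t,[[u,v.min()-.5],[u,v.max()+.5]],.23).round(4).tolist())
for n,c,b in(('top',t,(280,195,110,90)),('scene',s,(240,200,140,130))):
    x,y,w,hh=b; cv2.imwrite(f'pics/{n}c.png',cv2.resize(c['color'][y:y+hh,x:x+w,::-1],None,fx=5,fy=5,interpolation=cv2.INTER_CUBIC))
w=cap('wrist','w0'); print(w['mount'],w['fov_y'])
a=cv2.imread('pics/topc.png');b=cv2.imread('pics/scenec.png')
cv2.imwrite('pics/both.png',cv2.resize(np.vstack([np.hstack([a,np.zeros((450,150,3),np.uint8)]),b]),None,fx=.54,fy=.54))
E
```

```text
top [[294, 211, 81, 58, 1631]]
scene [[300, 220, 38, 18, 268], [300, 241, 53, 63, 522], [263, 243, 56, 48, 790]]
lid mm ((534.3859252929688, -35.03517150878906), (123.51879119873047, 193.79299926757812), 7.146857261657715) [[ 461.0512     53.424828]
 [ 485.16156  -138.8625  ]
 [ 607.72064  -123.49517 ]
 [ 583.6103     68.79216 ]]
150 194 202 [[0.633, 0.3946, 0.23], [0.612, 0.3942, 0.23]]
250 194 202 [[0.6314, 0.1631, 0.23], [0.6104, 0.1631, 0.23]]
335 194 201 [[0.6303, -0.0336, 0.23], [0.6116, -0.0334, 0.23]]
420 195 202 [[0.6269, -0.2315, 0.23], [0.6082, -0.231, 0.23]]
520 194 218 [[0.6284, -0.4676, 0.23], [0.5694, -0.4652, 0.23]]
[[-1.58798953e-04 -9.62609606e-01 -2.70892452e-01  6.81607545e-02]
 [ 9.99999424e-01  1.34666840e-04 -1.06474157e-03 -1.61040636e-03]
 [ 1.06141069e-03 -2.70892465e-01  9.62609031e-01 -1.41099887e-01]
 [ 0.00000000e+00  0.00000000e+00  0.00000000e+00  1.00000000e+00]] 59.08486256260517
```

View pics/both.png

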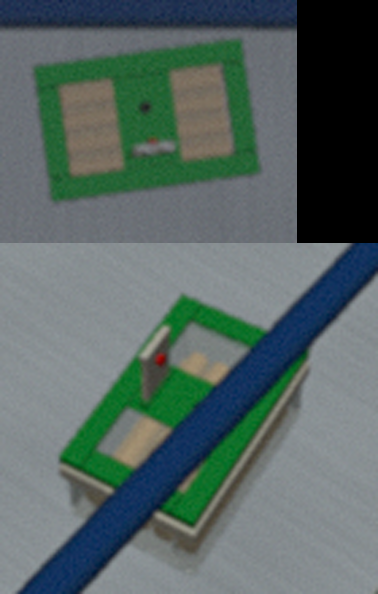

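{"api": "servo_tool", "payload": {
  "targets": [
    {"x":0.015,"y":0.022,"az":0.15,"gripper":255},
    {"x":0.015,"y":0.022,"az":0.15,"gripper":255},
    {"x":0.015,"y":0.022,"az":0.15,"gripper":255},
    {"x":0.015,"y":0.022,"az":0.15,"gripper":255},
    {"x":0.015,"y":0.022,"az":0.15,"gripper":255},
    {"x":0.015,"y":0.022,"az":0.15,"gripper":255},
    {"x":0.015,"y":0.022,"az":0.15,"gripper":255},
    {"x":0.015,"y":0.022,"az":0.15,"gripper":255},
    {"x":0.015,"y":0.022,"az":0.15,"gripper":255},
    {"x":0.015,"y":0.022,"az":0.15,"gripper":255}
  ]
}}

```text
validation failed for argument at $.ta...
```

{"api": "servo_tool", "payload": {
  "targets": [
    {"x":0.015,"y":0.022,"az":0.15,"gripper":255},
    {"x":0.015,"y":0.022,"az":0.15,"gripper":255},
    {"x":0.015,"y":0.022,"az":0.15,"gripper":255},
    {"x":0.015,"y":0.022,"az":0.15,"gripper":255},
    {"x":0.015,"y":0.022,"az":0.15,"gripper":255},
    {"x":0.015,"y":0.022,"az":0.15,"gripper":255},
    {"x":0.015,"y":0.022,"az":0.15,"gripper":255},
    {"x":0.015,"y":0.022,"az":0.15,"gripper":255},
    {"x":0.015,"y":0.022,"az":0.15,"gripper":255},
    {"x":0.015,"y":0.022,"az":0.15,"gripper":255}
  ]
}}

```text
validation failed for argument at $.ta...
```

{"api": "servo_tool", "payload": {
  "targets": [
    {"x":0.015,"y":0.022,"z":0,"ax":0,"ay":0,"az":0.149,"gripper":255},
    {"x":0.015,"y":0.022,"z":0,"ax":0,"ay":0,"az":0.149,"gripper":255},
    {"x":0.015,"y":0.022,"z":0,"ax":0,"ay":0,"az":0.149,"gripper":255},
    {"x":0.015,"y":0.022,"z":0,"ax":0,"ay":0,"az":0.149,"gripper":255},
    {"x":0.015,"y":0.022,"z":0,"ax":0,"ay":0,"az":0.149,"gripper":255},
    {"x":0.015,"y":0.022,"z":0,"ax":0,"ay":0,"az":0.149,"gripper":255},
    {"x":0.015,"y":0.022,"z":0,"ax":0,"ay":0,"az":0.149,"gripper":255},
    {"x":0.015,"y":0.022,"z":0,"ax":0,"ay":0,"az":0.149,"gripper":255},
    {"x":0.015,"y":0.022,"z":0,"ax":0,"ay":0,"az":0.149,"gripper":255},
    {"x":0.015,"y":0.022,"z":0,"ax":0,"ay":0,"az":0.149,"gripper":255}
  ]
}}

```text
time_s: 1.15
ee_pos: [0.2921, -0.3877, 0.2312]
tool_rot: [-180.0, -0.0, 98.8]
ft_force: [-0.2, -0.7, -0.6]
width: 0.0001
grip_force: 0.0
```

{"api": "servo_tool", "payload": {
  "targets": [
    {"x":0.015,"y":0.022,"z":0,"ax":0,"ay":0,"az":0.149,"gripper":255},
    {"x":0.015,"y":0.022,"z":0,"ax":0,"ay":0,"az":0.149,"gripper":255},
    {"x":0.015,"y":0.022,"z":0,"ax":0,"ay":0,"az":0.149,"gripper":255},
    {"x":0.015,"y":0.022,"z":0,"ax":0,"ay":0,"az":0.149,"gripper":255},
    {"x":0.015,"y":0.022,"z":0,"ax":0,"ay":0,"az":0.149,"gripper":255},
    {"x":0.015,"y":0.022,"z":0,"ax":0,"ay":0,"az":0.149,"gripper":255},
    {"x":0.015,"y":0.022,"z":0,"ax":0,"ay":0,"az":0.149,"gripper":255},
    {"x":0.015,"y":0.022,"z":0,"ax":0,"ay":0,"az":0.149,"gripper":255},
    {"x":0.015,"y":0.022,"z":0,"ax":0,"ay":0,"az":0.149,"gripper":255},
    {"x":0.015,"y":0.022,"z":0,"ax":0,"ay":0,"az":0.149,"gripper":255}
  ]
}}

```text
time_s: 2.15
ee_pos: [0.4422, -0.1678, 0.2313]
tool_rot: [-180.0, 0.0, -175.8]
ft_force: [0.0, -0.4, -0.2]
width: -0.0001
grip_force: 0.0
```

```bash
python3 - <<'E'
from h import *
c=cap('wrist','w1'); print(c['obs']['qpos'],c['obs']['ee_pos'],c['obs']['tool_rot'])
E
```

```text
[ 55.30451445  11.69354694 -42.64478702 112.27316256   9.19446482
  59.39143642 102.73978148] [ 0.44215526 -0.16777321  0.23127406] [-1.79986543e+02  6.73802395e-04 -1.75807330e+02]
```

View pics/w1.png

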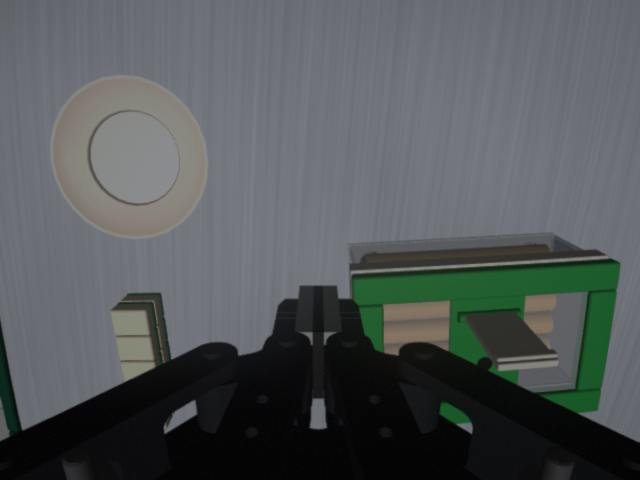

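The wrist view has the lid at lower right. Its near-right corner is at about (352,278) and its near-left at (618,262), and the flap is standing at (510,335). The hand is to the right of it, so I'll tilt it back now.

{"api": "servo_tool", "payload": {
  "targets": [
    {"x":0.004,"y":0.004,"z":0,"ax":0.0076,"ay":-0.0606,"az":0.005,"gripper":255},
    {"x":0.004,"y":0.004,"z":0,"ax":0.0076,"ay":-0.0606,"az":0.005,"gripper":255},
    {"x":0.004,"y":0.004,"z":0,"ax":0.0076,"ay":-0.0606,"az":0.005,"gripper":255},
    {"x":0.004,"y":0.004,"z":0,"ax":0.0076,"ay":-0.0606,"az":0.005,"gripper":255},
    {"x":0.004,"y":0.004,"z":0,"ax":0.0076,"ay":-0.0606,"az":0.005,"gripper":255},
    {"x":0.004,"y":0.004,"z":0,"ax":0.0076,"ay":-0.0606,"az":0.005,"gripper":255},
    {"x":0.004,"y":0.004,"z":0,"ax":0.0076,"ay":-0.0606,"az":0.005,"gripper":255},
    {"x":0.004,"y":0.004,"z":0,"ax":0.0076,"ay":-0.0606,"az":0.005,"gripper":255},
    {"x":0.004,"y":0.004,"z":0,"ax":0.0076,"ay":-0.0606,"az":0.005,"gripper":255},
    {"x":0.004,"y":0.004,"z":0,"ax":0.0076,"ay":-0.0606,"az":0.005,"gripper":255}
  ]
}}

```text
time_s: 3.2
ee_pos: [0.4817, -0.1291, 0.2313]
tool_rot: [178.8, 35.1, -173.6]
ft_force: [1.1, 0.8, 0.2]
width: 0.0002
grip_force: 0.0
```

```bash
cat >> h.py <<'E'
from scipy.spatial.transform import Rotation as Ro
def wset(c):
    o=c['obs']; T=np.eye(4); T[:3,:3]=Ro.from_euler('xyz',o['tool_rot'],degrees=True).as_matrix(); T[:3,3]=o['ee_pos']
    M=np.linalg.inv(T@np.array(c['mount'])); c['rvec']=cv2.Rodrigues(M[:3,:3])[0]; c['tvec']=M[:3,3]; return c
E
python3 - <<'E'
from h import *
w=wset(load('w1')); print(plane(w,[[353,279],[618,262]],.094).round(4))
o=ctrl.get_obs(); print(o['qpos'].round(1),o['ee_pos'],o['tool_rot'],o['ft_force'])
print(Ro.from_euler('xyz',o['tool_rot'],degrees=True).as_matrix().round(3))
E
```

```text
[[ 0.4821 -0.1382  0.094 ]
 [ 0.4563  0.0558  0.094 ]]
[ 68.4  -0.3 -45.9 131.1 -45.5  24.9 157.1] [ 0.48166558 -0.12905347  0.23132811] [ 178.79884841   35.09207487 -173.63324031] [1.06002423 0.80887137 0.23196353]
[[-0.813 -0.123  0.569]
 [-0.091  0.992  0.085]
 [-0.575  0.017 -0.818]]
```

{"api": "servo_tool", "payload": {
  "targets": [
    {"x":0.002,"y":0,"z":-0.0105,"ax":0,"ay":0,"az":-0.03,"gripper":255},
    {"x":0.002,"y":0,"z":-0.0105,"ax":0,"ay":0,"az":-0.03,"gripper":255},
    {"x":0.002,"y":0,"z":-0.0105,"ax":0,"ay":0,"az":-0.03,"gripper":255},
    {"x":0.002,"y":0,"z":-0.0105,"ax":0,"ay":0,"az":-0.03,"gripper":255},
    {"x":0.002,"y":0,"z":-0.0105,"ax":0,"ay":0,"az":-0.03,"gripper":255},
    {"x":0.002,"y":0,"z":-0.0105,"ax":0,"ay":0,"az":-0.03,"gripper":255},
    {"x":0.002,"y":-0.001,"z":-0.0105,"ax":0,"ay":0,"az":-0.03,"gripper":255},
    {"x":0.002,"y":-0.001,"z":-0.0105,"ax":0,"ay":0,"az":-0.03,"gripper":255},
    {"x":0.002,"y":-0.001,"z":-0.0105,"ax":0,"ay":0,"az":-0.03,"gripper":255},
    {"x":0,"y":0,"z":-0.0105,"ax":0,"ay":0,"az":-0.03,"gripper":255}
  ]
}}

```text
time_s: 4.2
ee_pos: [0.4905, -0.1291, 0.1675]
tool_rot: [177.9, 34.1, 176.2]
ft_force: [0.1, -0.3, 0.3]
width: 0.0002
grip_force: 0.0
```

```bash
python3 - <<'E'
from h import *
o=ctrl.get_obs(); print(o['qpos'].round(1),o['ee_pos'],o['tool_rot'],o['ft_force'])
print(Ro.from_euler('xyz',o['tool_rot'],degrees=True).as_matrix().round(3))
cap('wrist','w2');c=cap('scene','s2'); 
w=load('w2')['color'][:,:,::-1]; s=cv2.resize(c['color'][190:330,200:400,::-1],(686,480))
cv2.imwrite('pics/v2.png',cv2.resize(np.hstack([w,s]),None,fx=.6,fy=.6))
E
```

```text
[ 17.3   5.4  -0.4 135.8 -58.5  10.9 159. ] [ 0.49054139 -0.12906065  0.16750659] [177.91981089  34.10914745 176.17716259] [ 0.13885304 -0.28685961  0.3075788 ]
[[-0.826  0.046  0.562]
 [ 0.055  0.998 -0.001]
 [-0.561  0.03  -0.827]]
```

View pics/v2.png

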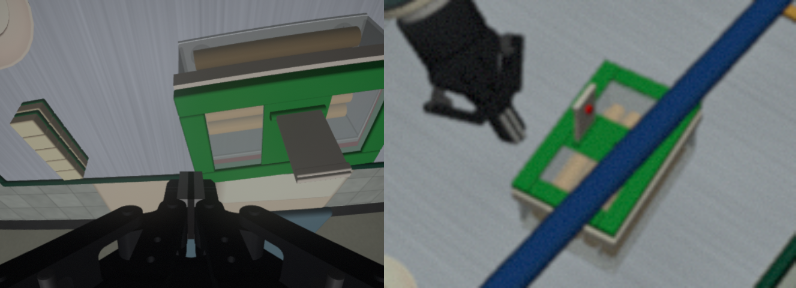

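The wrist panel shows the lid and standing flap clear of the fingers. The hand stopped at the joint 6 and 7 limits because the tilt is too steep this close in, so I'll go upright for the near corners.

{"api": "servo_tool", "payload": {
  "targets": [
    {"x":0,"y":0,"z":0,"ax":0,"ay":0.06,"az":0,"gripper":255},
    {"x":0,"y":0,"z":0,"ax":0,"ay":0.06,"az":0,"gripper":255},
    {"x":0,"y":0,"z":0,"ax":0,"ay":0.06,"az":0,"gripper":255},
    {"x":0,"y":0,"z":-0.005,"ax":0,"ay":0.06,"az":0,"gripper":255},
    {"x":0,"y":0,"z":-0.005,"ax":0,"ay":0.06,"az":0,"gripper":255},
    {"x":0,"y":0,"z":-0.005,"ax":0,"ay":0.06,"az":0,"gripper":255},
    {"x":0,"y":0,"z":-0.01,"ax":0,"ay":0.06,"az":0,"gripper":255},
    {"x":0,"y":0,"z":-0.01,"ax":0,"ay":0.06,"az":0,"gripper":255},
    {"x":0,"y":0,"z":-0.01,"ax":0,"ay":0.06,"az":0,"gripper":255},
    {"x":0,"y":0,"z":0,"ax":0,"ay":0.06,"az":0,"gripper":255}
  ]
}}

```text
time_s: 5.3
ee_pos: [0.4908, -0.1272, 0.1216]
tool_rot: [179.5, 1.7, 176.9]
ft_force: [-0.1, 0.0, -0.7]
width: -0.0001
grip_force: 0.0
```

```bash
cat > q.py <<'E'
from h import *
o=ctrl.get_obs(); print(o['qpos'].round(1),o['ee_pos'].round(4),o['tool_rot'].round(1),o['ft_force'].round(1))
print(Ro.from_euler('xyz',o['tool_rot'],degrees=True).as_matrix().round(3))
E
python3 q.py
```

```text
[ -1.2  19.8  15.1 116.2  -8.6  43.3 106. ] [ 0.4908 -0.1272  0.1216] [179.5   1.7 176.9] [-0.1  0.  -0.7]
[[-0.998  0.054  0.03 ]
 [ 0.055  0.998  0.007]
 [-0.03   0.009 -1.   ]]
```

{"api": "servo_tool", "payload": {
  "targets": [
    {"x":0,"y":-0.003,"z":-0.005,"ax":0,"ay":0,"az":0,"gripper":255},
    {"x":0,"y":0,"z":-0.005,"ax":0,"ay":0,"az":0,"gripper":255},
    {"x":0,"y":0,"z":-0.005,"ax":0,"ay":0,"az":0,"gripper":255},
    {"x":0,"y":0,"z":-0.004,"ax":0,"ay":0,"az":0,"gripper":255},
    {"x":0,"y":0,"z":-0.002,"ax":0,"ay":0,"az":0,"gripper":255},
    {"x":0,"y":0,"z":-0.002,"ax":0,"ay":0,"az":0,"gripper":255},
    {"x":0,"y":0,"z":-0.002,"ax":0,"ay":0,"az":0,"gripper":255},
    {"x":0,"y":0,"z":-0.002,"ax":0,"ay":0,"az":0,"gripper":255},
    {"x":0,"y":0,"z":-0.002,"ax":0,"ay":0,"az":0,"gripper":255},
    {"x":0,"y":0,"z":-0.001,"ax":0,"ay":0,"az":0,"gripper":255}
  ]
}}

```text
time_s: 6.3
ee_pos: [0.4917, -0.1297, 0.0931]
tool_rot: [179.5, 2.0, 176.9]
ft_force: [-6.2, 2.2, 18.0]
width: 0.0001
grip_force: 9.0
```

{"api": "servo_tool", "payload": {
  "targets": [
    {"x":0,"y":0,"z":-0.0005,"ax":0,"ay":0,"az":0,"gripper":255},
    {"x":0,"y":0,"z":-0.0005,"ax":0,"ay":0,"az":0,"gripper":255},
    {"x":0,"y":0,"z":-0.0005,"ax":0,"ay":0,"az":0,"gripper":255},
    {"x":0,"y":0,"z":-0.0005,"ax":0,"ay":0,"az":0,"gripper":255},
    {"x":0,"y":0,"z":0,"ax":0,"ay":0,"az":0,"gripper":255},
    {"x":0,"y":0,"z":0,"ax":0,"ay":0,"az":0,"gripper":255},
    {"x":0,"y":0,"z":0,"ax":0,"ay":0,"az":0,"gripper":255},
    {"x":0,"y":0,"z":0,"ax":0,"ay":0,"az":0,"gripper":255},
    {"x":0,"y":0,"z":0,"ax":0,"ay":0,"az":0,"gripper":255},
    {"x":0,"y":0,"z":0,"ax":0,"ay":0,"az":0,"gripper":255}
  ]
}}

```text
time_s: 7.3
ee_pos: [0.4918, -0.1298, 0.0916]
tool_rot: [179.5, 2.0, 176.9]
ft_force: [-7.1, 1.9, 19.8]
width: -0.0004
grip_force: 9.8
```

{"api": "servo_tool", "payload": {
  "targets": [
    {"x":0,"y":0,"z":-0.0005,"ax":0,"ay":0,"az":0,"gripper":255},
    {"x":0,"y":0,"z":-0.0005,"ax":0,"ay":0,"az":0,"gripper":255},
    {"x":0,"y":0,"z":-0.0005,"ax":0,"ay":0,"az":0,"gripper":255},
    {"x":0,"y":0,"z":-0.0005,"ax":0,"ay":0,"az":0,"gripper":255},
    {"x":0,"y":0,"z":-0.0005,"ax":0,"ay":0,"az":0,"gripper":255},
    {"x":0,"y":0,"z":0,"ax":0,"ay":0,"az":0,"gripper":255},
    {"x":0,"y":0,"z":0,"ax":0,"ay":0,"az":0,"gripper":255},
    {"x":0,"y":0,"z":0,"ax":0,"ay":0,"az":0,"gripper":255},
    {"x":0,"y":0,"z":0,"ax":0,"ay":0,"az":0,"gripper":255},
    {"x":0,"y":0,"z":0,"ax":0,"ay":0,"az":0,"gripper":255}
  ]
}}

```text
time_s: 8.3
ee_pos: [0.4918, -0.1298, 0.0891]
tool_rot: [179.5, 2.0, 176.9]
ft_force: [-7.2, 1.3, 20.4]
width: 0.0003
grip_force: 10.1
```

{"api": "servo_tool", "payload": {
  "targets": [
    {"x":0,"y":0,"z":-0.0005,"ax":0,"ay":0,"az":0,"gripper":255},
    {"x":0,"y":0,"z":-0.0005,"ax":0,"ay":0,"az":0,"gripper":255},
    {"x":0,"y":0,"z":0,"ax":0,"ay":0,"az":0,"gripper":255},
    {"x":0,"y":0,"z":0,"ax":0,"ay":0,"az":0,"gripper":255},
    {"x":0,"y":0,"z":0,"ax":0,"ay":0,"az":0,"gripper":255},
    {"x":0,"y":0,"z":0,"ax":0,"ay":0,"az":0,"gripper":255},
    {"x":0,"y":0,"z":0,"ax":0,"ay":0,"az":0,"gripper":255},
    {"x":0,"y":0,"z":0,"ax":0,"ay":0,"az":0,"gripper":255},
    {"x":0,"y":0,"z":0,"ax":0,"ay":0,"az":0,"gripper":255},
    {"x":0,"y":0,"z":0,"ax":0,"ay":0,"az":0,"gripper":255}
  ]
}}

```text
time_s: 9.3
ee_pos: [0.4918, -0.1299, 0.0884]
tool_rot: [179.5, 2.0, 176.9]
ft_force: [-8.8, 2.0, 27.3]
width: -0.0001
grip_force: 13.8
```

{"api": "servo_tool", "payload": {
  "targets": [
    {"x":0,"y":0,"z":0.014,"ax":0,"ay":0,"az":0,"gripper":255},
    {"x":0,"y":0,"z":0.012,"ax":0,"ay":0,"az":0,"gripper":255},
    {"x":-0.024,"y":0.01,"z":0,"ax":0,"ay":0,"az":0,"gripper":255},
    {"x":-0.02,"y":0.02,"z":0,"ax":0,"ay":0,"az":0,"gripper":255},
    {"x":0,"y":0.03,"z":0,"ax":0,"ay":0,"az":0,"gripper":255},
    {"x":0,"y":0.03,"z":0,"ax":0,"ay":0,"az":0,"gripper":255},
    {"x":0,"y":0.03,"z":0,"ax":0,"ay":0,"az":0,"gripper":255},
    {"x":0,"y":0.03,"z":0,"ax":0,"ay":0,"az":0,"gripper":255},
    {"x":0.01,"y":0.02,"z":0,"ax":0,"ay":0,"az":0,"gripper":255},
    {"x":0.01,"y":0.006,"z":0,"ax":0,"ay":0,"az":0,"gripper":255}
  ]
}}

```text
time_s: 10.3
ee_pos: [0.468, 0.0486, 0.1137]
tool_rot: [179.5, 2.0, 177.1]
ft_force: [-0.3, -1.1, 0.4]
width: 0.0
grip_force: 0.0
```

```bash
python3 q.py
```

```text
[-19.5  16.8  11.3 121.6  -5.3  40.   82.4] [0.468  0.0486 0.1137] [179.5   2.  177.1] [-0.3 -1.1  0.4]
[[-0.998  0.05   0.035]
 [ 0.05   0.999  0.008]
 [-0.035  0.009 -0.999]]
```

{"api": "servo_tool", "payload": {
  "targets": [
    {"x":0,"y":0,"z":-0.004,"ax":0,"ay":0,"az":0,"gripper":255},
    {"x":0,"y":0,"z":-0.004,"ax":0,"ay":0,"az":0,"gripper":255},
    {"x":0,"y":0,"z":-0.004,"ax":0,"ay":0,"az":0,"gripper":255},
    {"x":0,"y":0,"z":-0.0018,"ax":0,"ay":0,"az":0,"gripper":255},
    {"x":0,"y":0,"z":-0.0018,"ax":0,"ay":0,"az":0,"gripper":255},
    {"x":0,"y":0,"z":-0.0018,"ax":0,"ay":0,"az":0,"gripper":255},
    {"x":0,"y":0,"z":-0.0018,"ax":0,"ay":0,"az":0,"gripper":255},
    {"x":0,"y":0,"z":-0.0018,"ax":0,"ay":0,"az":0,"gripper":255},
    {"x":0,"y":0,"z":-0.0018,"ax":0,"ay":0,"az":0,"gripper":255},
    {"x":0,"y":0,"z":-0.0018,"ax":0,"ay":0,"az":0,"gripper":255}
  ]
}}

```text
time_s: 11.3
ee_pos: [0.4675, 0.0464, 0.0892]
tool_rot: [179.5, 2.0, 176.9]
ft_force: [-8.9, -1.2, 20.1]
width: 0.0001
grip_force: 10.5
```

{"api": "servo_tool", "payload": {
  "targets": [
    {"x":0,"y":0,"z":-0.0005,"ax":0,"ay":0,"az":0,"gripper":255},
    {"x":0,"y":0,"z":-0.0005,"ax":0,"ay":0,"az":0,"gripper":255},
    {"x":0,"y":0,"z":-0.0005,"ax":0,"ay":0,"az":0,"gripper":255},
    {"x":0,"y":0,"z":0,"ax":0,"ay":0,"az":0,"gripper":255},
    {"x":0,"y":0,"z":0,"ax":0,"ay":0,"az":0,"gripper":255},
    {"x":0,"y":0,"z":0,"ax":0,"ay":0,"az":0,"gripper":255},
    {"x":0,"y":0,"z":0,"ax":0,"ay":0,"az":0,"gripper":255},
    {"x":0,"y":0,"z":0,"ax":0,"ay":0,"az":0,"gripper":255},
    {"x":0,"y":0,"z":0,"ax":0,"ay":0,"az":0,"gripper":255},
    {"x":0,"y":0,"z":0,"ax":0,"ay":0,"az":0,"gripper":255}
  ]
}}

```text
time_s: 12.3
ee_pos: [0.4675, 0.0465, 0.0881]
tool_rot: [179.5, 2.0, 176.9]
ft_force: [-11.5, -0.2, 29.6]
width: 0.0001
grip_force: 15.1
```

{"api": "servo_tool", "payload": {
  "targets": [
    {"x":0,"y":0,"z":0.02,"ax":0,"ay":0,"az":0,"gripper":255},
    {"x":0,"y":0,"z":0.02,"ax":0,"ay":-0.05,"az":0,"gripper":255},
    {"x":0.005,"y":0,"z":0,"ax":0,"ay":-0.055,"az":0,"gripper":255},
    {"x":0.01,"y":0.002,"z":0,"ax":0,"ay":-0.055,"az":0,"gripper":255},
    {"x":0.015,"y":0.002,"z":0,"ax":0,"ay":-0.055,"az":0,"gripper":255},
    {"x":0.015,"y":0.002,"z":0,"ax":0,"ay":-0.055,"az":0,"gripper":255},
    {"x":0.015,"y":0.002,"z":0,"ax":0,"ay":-0.055,"az":0,"gripper":255},
    {"x":0.015,"y":0.002,"z":0,"ax":0,"ay":-0.055,"az":0,"gripper":255},
    {"x":0.015,"y":0.002,"z":-0.002,"ax":0,"ay":-0.055,"az":0,"gripper":255},
    {"x":0.015,"y":0,"z":-0.005,"ax":0,"ay":-0.015,"az":0,"gripper":255}
  ]
}}

```text
time_s: 13.3
ee_pos: [0.5624, 0.0585, 0.1199]
tool_rot: [178.4, 26.8, 176.8]
ft_force: [-0.6, 0.8, -0.1]
width: -0.0002
grip_force: 0.0
```

```bash
python3 q.py
```

```text
[-17.4  16.7   6.2 126.6  18.   11.   58.5] [0.5624 0.0585 0.1199] [178.4  26.8 176.8] [-0.6  0.8 -0.1]
[[-0.891  0.043  0.451]
 [ 0.049  0.999  0.003]
 [-0.451  0.025 -0.892]]
```

{"api": "servo_tool", "payload": {
  "targets": [
    {"x":0.005,"y":0.001,"z":0,"ax":0,"ay":0,"az":0,"gripper":255},
    {"x":0.005,"y":0.001,"z":0,"ax":0,"ay":0,"az":0,"gripper":255},
    {"x":0.005,"y":0.001,"z":0,"ax":0,"ay":0,"az":0,"gripper":255},
    {"x":0.005,"y":0,"z":0,"ax":0,"ay":0,"az":0,"gripper":255},
    {"x":0.003,"y":0,"z":-0.003,"ax":0,"ay":0,"az":0,"gripper":255},
    {"x":0,"y":0,"z":-0.003,"ax":0,"ay":0,"az":0,"gripper":255},
    {"x":0,"y":0,"z":-0.003,"ax":0,"ay":0,"az":0,"gripper":255},
    {"x":0,"y":0,"z":-0.002,"ax":0,"ay":0,"az":0,"gripper":255},
    {"x":0,"y":0,"z":-0.002,"ax":0,"ay":0,"az":0,"gripper":255},
    {"x":0,"y":0,"z":0,"ax":0,"ay":0,"az":0,"gripper":255}
  ]
}}

```text
time_s: 14.3
ee_pos: [0.5864, 0.0604, 0.1075]
tool_rot: [178.3, 26.9, 176.7]
ft_force: [0.6, 0.1, -0.1]
width: -0.0
grip_force: 0.0
```

```bash
python3 q.py
```

```text
[-1.140e+01  2.000e+01 -1.000e-01  1.237e+02  2.750e+01  1.090e+01
  4.970e+01] [0.5864 0.0604 0.1075] [178.3  26.9 176.7] [ 0.6  0.1 -0.1]
[[-0.89   0.045  0.454]
 [ 0.052  0.999  0.003]
 [-0.453  0.027 -0.891]]
```

{"api": "servo_tool", "payload": {
  "targets": [
    {"x":0,"y":0,"z":0,"ax":0,"ay":0.04,"az":0,"gripper":255},
    {"x":0,"y":0,"z":0,"ax":0,"ay":0.04,"az":0,"gripper":255},
    {"x":0,"y":0,"z":0,"ax":0,"ay":0.04,"az":0,"gripper":255},
    {"x":0,"y":0,"z":-0.002,"ax":0,"ay":0,"az":0,"gripper":255},
    {"x":0,"y":0,"z":-0.002,"ax":0,"ay":0,"az":0,"gripper":255},
    {"x":0,"y":0,"z":-0.002,"ax":0,"ay":0,"az":0,"gripper":255},
    {"x":0,"y":0,"z":-0.002,"ax":0,"ay":0,"az":0,"gripper":255},
    {"x":0,"y":0,"z":-0.002,"ax":0,"ay":0,"az":0,"gripper":255},
    {"x":0,"y":0,"z":-0.002,"ax":0,"ay":0,"az":0,"gripper":255},
    {"x":0,"y":0,"z":0,"ax":0,"ay":0,"az":0,"gripper":255}
  ]
}}

```text
time_s: 15.3
ee_pos: [0.5868, 0.0606, 0.0959]
tool_rot: [178.7, 20.1, 176.9]
ft_force: [-2.0, 0.8, 1.2]
width: 0.0002
grip_force: 0.7
```

```bash
python3 q.py
```

```text
[ -2.8  22.7  -9.3 118.9  21.1  20.   57.6] [0.5868 0.0606 0.0959] [178.7  20.1 176.9] [-2.   0.8  1.2]
[[-0.938  0.047  0.344]
 [ 0.051  0.999  0.004]
 [-0.344  0.021 -0.939]]
```

{"api": "servo_tool", "payload": {
  "targets": [
    {"x":0,"y":0,"z":-0.0005,"ax":0,"ay":0,"az":0,"gripper":255},
    {"x":0,"y":0,"z":-0.0005,"ax":0,"ay":0,"az":0,"gripper":255},
    {"x":0,"y":0,"z":-0.0005,"ax":0,"ay":0,"az":0,"gripper":255},
    {"x":0,"y":0,"z":-0.0005,"ax":0,"ay":0,"az":0,"gripper":255},
    {"x":0,"y":0,"z":-0.0005,"ax":0,"ay":0,"az":0,"gripper":255},
    {"x":0,"y":0,"z":-0.0005,"ax":0,"ay":0,"az":0,"gripper":255},
    {"x":0,"y":0,"z":-0.0005,"ax":0,"ay":0,"az":0,"gripper":255},
    {"x":0,"y":0,"z":0,"ax":0,"ay":0,"az":0,"gripper":255},
    {"x":0,"y":0,"z":0,"ax":0,"ay":0,"az":0,"gripper":255},
    {"x":0,"y":0,"z":0,"ax":0,"ay":0,"az":0,"gripper":255}
  ]
}}

```text
time_s: 16.3
ee_pos: [0.5871, 0.0607, 0.0934]
tool_rot: [178.7, 20.2, 176.9]
ft_force: [-7.7, 0.1, 14.8]
width: -0.0002
grip_force: 7.7
```

{"api": "servo_tool", "payload": {
  "targets": [
    {"x":0,"y":0,"z":-0.0005,"ax":0,"ay":0,"az":0,"gripper":255},
    {"x":0,"y":0,"z":-0.0005,"ax":0,"ay":0,"az":0,"gripper":255},
    {"x":0,"y":0,"z":-0.0005,"ax":0,"ay":0,"az":0,"gripper":255},
    {"x":0,"y":0,"z":-0.0005,"ax":0,"ay":0,"az":0,"gripper":255},
    {"x":0,"y":0,"z":0,"ax":0,"ay":0,"az":0,"gripper":255},
    {"x":0,"y":0,"z":0,"ax":0,"ay":0,"az":0,"gripper":255},
    {"x":0,"y":0,"z":0,"ax":0,"ay":0,"az":0,"gripper":255},
    {"x":0,"y":0,"z":0,"ax":0,"ay":0,"az":0,"gripper":255},
    {"x":0,"y":0,"z":0,"ax":0,"ay":0,"az":0,"gripper":255},
    {"x":0,"y":0,"z":0,"ax":0,"ay":0,"az":0,"gripper":255}
  ]
}}

```text
time_s: 17.3
ee_pos: [0.5872, 0.0607, 0.0916]
tool_rot: [178.7, 20.2, 176.9]
ft_force: [-8.9, 1.1, 18.1]
width: -0.0003
grip_force: 9.1
```

{"api": "servo_tool", "payload": {
  "targets": [
    {"x":0,"y":0,"z":-0.0005,"ax":0,"ay":0,"az":0,"gripper":255},
    {"x":0,"y":0,"z":-0.0005,"ax":0,"ay":0,"az":0,"gripper":255},
    {"x":0,"y":0,"z":-0.0005,"ax":0,"ay":0,"az":0,"gripper":255},
    {"x":0,"y":0,"z":0,"ax":0,"ay":0,"az":0,"gripper":255},
    {"x":0,"y":0,"z":0,"ax":0,"ay":0,"az":0,"gripper":255},
    {"x":0,"y":0,"z":0,"ax":0,"ay":0,"az":0,"gripper":255},
    {"x":0,"y":0,"z":0,"ax":0,"ay":0,"az":0,"gripper":255},
    {"x":0,"y":0,"z":0,"ax":0,"ay":0,"az":0,"gripper":255},
    {"x":0,"y":0,"z":0,"ax":0,"ay":0,"az":0,"gripper":255},
    {"x":0,"y":0,"z":0,"ax":0,"ay":0,"az":0,"gripper":255}
  ]
}}

```text
time_s: 18.3
ee_pos: [0.5874, 0.0608, 0.0905]
tool_rot: [178.7, 20.2, 176.9]
ft_force: [-12.8, 0.2, 26.0]
width: -0.0002
grip_force: 13.1
```

{"api": "servo_tool", "payload": {
  "targets": [
    {"x":0,"y":0,"z":0.012,"ax":0,"ay":0,"az":0,"gripper":255},
    {"x":-0.01,"y":0,"z":0.012,"ax":0,"ay":0,"az":0,"gripper":255},
    {"x":-0.016,"y":0,"z":0,"ax":0,"ay":0.04,"az":0,"gripper":255},
    {"x":-0.016,"y":0,"z":0,"ax":0,"ay":0.04,"az":0,"gripper":255},
    {"x":-0.016,"y":0,"z":0,"ax":0,"ay":0.04,"az":0,"gripper":255},
    {"x":-0.016,"y":0,"z":0,"ax":0,"ay":0.04,"az":0,"gripper":255},
    {"x":-0.016,"y":0,"z":0,"ax":0,"ay":0.04,"az":0,"gripper":255},
    {"x":-0.016,"y":0,"z":0,"ax":0,"ay":0.04,"az":0,"gripper":255},
    {"x":-0.016,"y":0,"z":0,"ax":0,"ay":0.04,"az":0,"gripper":255},
    {"x":-0.016,"y":0,"z":0,"ax":0,"ay":0.04,"az":0,"gripper":255}
  ]
}}

```text
time_s: 19.3
ee_pos: [0.4482, 0.0604, 0.1133]
tool_rot: [179.7, 1.7, 177.0]
ft_force: [-0.1, -0.6, 0.1]
width: -0.0001
grip_force: 0.0
```

{"api": "servo_tool", "payload": {
  "targets": [
    {"x":0,"y":-0.01,"z":0,"ax":0,"ay":0,"az":0,"gripper":255},
    {"x":0,"y":-0.024,"z":0,"ax":0,"ay":0,"az":0,"gripper":255},
    {"x":0,"y":-0.024,"z":0,"ax":0,"ay":0,"az":0,"gripper":255},
    {"x":0,"y":-0.024,"z":0,"ax":0,"ay":0,"az":0,"gripper":255},
    {"x":0,"y":-0.024,"z":0,"ax":0,"ay":0,"az":0,"gripper":255},
    {"x":0,"y":-0.024,"z":0,"ax":0,"ay":0,"az":0,"gripper":255},
    {"x":0.015,"y":-0.024,"z":0,"ax":0,"ay":0,"az":0,"gripper":255},
    {"x":0.02,"y":-0.024,"z":0,"ax":0,"ay":0,"az":0,"gripper":255},
    {"x":0.02,"y":0,"z":0,"ax":0,"ay":0,"az":0,"gripper":255},
    {"x":0.01,"y":0,"z":0,"ax":0,"ay":0,"az":0,"gripper":255}
  ]
}}

```text
time_s: 20.3
ee_pos: [0.5152, -0.1188, 0.1131]
tool_rot: [179.7, 1.9, 177.0]
ft_force: [0.5, 1.3, -0.4]
width: 0.0002
grip_force: 0.0
```

```bash
python3 q.py
```

```text
[ 20.5  22.5 -12.7 113.    6.3  43.4  91.2] [ 0.5152 -0.1188  0.1131] [179.7   1.9 177. ] [ 0.5  1.3 -0.4]
[[-0.998  0.053  0.033]
 [ 0.053  0.999  0.003]
 [-0.033  0.005 -0.999]]
```

{"api": "servo_tool", "payload": {
  "targets": [
    {"x":0.009,"y":0,"z":0,"ax":0,"ay":-0.05,"az":0,"gripper":255},
    {"x":0.009,"y":0,"z":0,"ax":0,"ay":-0.05,"az":0,"gripper":255},
    {"x":0.009,"y":0,"z":0,"ax":0,"ay":-0.05,"az":0,"gripper":255},
    {"x":0.01,"y":0,"z":0,"ax":0,"ay":-0.045,"az":0,"gripper":255},
    {"x":0.01,"y":0,"z":0,"ax":0,"ay":-0.045,"az":0,"gripper":255},
    {"x":0.01,"y":0,"z":0,"ax":0,"ay":-0.045,"az":0,"gripper":255},
    {"x":0.01,"y":0,"z":0,"ax":0,"ay":-0.045,"az":0,"gripper":255},
    {"x":0.01,"y":0,"z":0,"ax":0,"ay":-0.045,"az":0,"gripper":255},
    {"x":0.01,"y":0,"z":0,"ax":0,"ay":-0.045,"az":0,"gripper":255},
    {"x":0.007,"y":0,"z":0,"ax":0,"ay":0,"az":0,"gripper":255}
  ]
}}

```text
time_s: 21.3
ee_pos: [0.6072, -0.1175, 0.1126]
tool_rot: [178.4, 25.8, 176.7]
ft_force: [-0.3, 0.4, -0.0]
width: 0.0001
grip_force: 0.0
```

```bash
python3 q.py; python3 - <<'E'
from h import *
c=cap('scene','s5');t=cap('top','t5')
a=cv2.resize(c['color'][170:310,230:410,::-1],(771,600));cv2.imwrite('pics/v5.png',a)
E
```

```text
[ 23.3  22.9 -15.2 118.2   4.3  14.2  93.8] [ 0.6072 -0.1175  0.1126] [178.4  25.8 176.7] [-0.3  0.4 -0. ]
[[-0.899  0.045  0.436]
 [ 0.051  0.999  0.003]
 [-0.436  0.026 -0.9  ]]
```

View pics/v5.png

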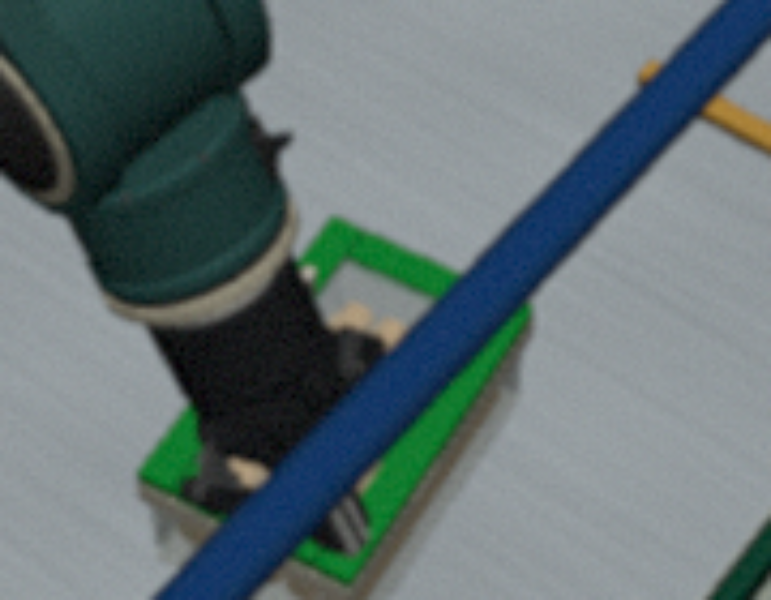

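The fingertips (about (340,530)) sit over the far-right corner, under and in front of the rail. Next I'll descend.

{"api": "servo_tool", "payload": {
  "targets": [
    {"x":0,"y":0,"z":-0.0017,"ax":0,"ay":0,"az":0,"gripper":255},
    {"x":0,"y":0,"z":-0.0017,"ax":0,"ay":0,"az":0,"gripper":255},
    {"x":0,"y":0,"z":-0.0017,"ax":0,"ay":0,"az":0,"gripper":255},
    {"x":0,"y":0,"z":-0.0017,"ax":0,"ay":0,"az":0,"gripper":255},
    {"x":0,"y":0,"z":-0.0017,"ax":0,"ay":0,"az":0,"gripper":255},
    {"x":0,"y":0,"z":-0.0017,"ax":0,"ay":0,"az":0,"gripper":255},
    {"x":0,"y":0,"z":-0.0017,"ax":0,"ay":0,"az":0,"gripper":255},
    {"x":0,"y":0,"z":-0.0017,"ax":0,"ay":0,"az":0,"gripper":255},
    {"x":0,"y":0,"z":-0.0017,"ax":0,"ay":0,"az":0,"gripper":255},
    {"x":0,"y":0,"z":-0.0017,"ax":0,"ay":0,"az":0,"gripper":255}
  ]
}}

```text
time_s: 22.4
ee_pos: [0.6078, -0.1175, 0.0959]
tool_rot: [178.4, 25.8, 176.7]
ft_force: [-0.4, -1.0, -0.7]
width: -0.0001
grip_force: 0.0
```

{"api": "servo_tool", "payload": {
  "targets": [
    {"x":0,"y":0,"z":-0.0007,"ax":0,"ay":0,"az":0,"gripper":255},
    {"x":0,"y":0,"z":-0.0007,"ax":0,"ay":0,"az":0,"gripper":255},
    {"x":0,"y":0,"z":-0.0007,"ax":0,"ay":0,"az":0,"gripper":255},
    {"x":0,"y":0,"z":-0.0007,"ax":0,"ay":0,"az":0,"gripper":255},
    {"x":0,"y":0,"z":-0.0007,"ax":0,"ay":0,"az":0,"gripper":255},
    {"x":0,"y":0,"z":-0.0007,"ax":0,"ay":0,"az":0,"gripper":255},
    {"x":0,"y":0,"z":0,"ax":0,"ay":0,"az":0,"gripper":255},
    {"x":0,"y":0,"z":0,"ax":0,"ay":0,"az":0,"gripper":255},
    {"x":0,"y":0,"z":0,"ax":0,"ay":0,"az":0,"gripper":255},
    {"x":0,"y":0,"z":0,"ax":0,"ay":0,"az":0,"gripper":255}
  ]
}}

```text
time_s: 23.4
ee_pos: [0.6081, -0.1176, 0.0925]
tool_rot: [178.4, 25.9, 176.7]
ft_force: [-5.5, -0.5, 10.5]
width: -0.0001
grip_force: 5.4
```

{"api": "servo_tool", "payload": {
  "targets": [
    {"x":0,"y":0,"z":-0.0005,"ax":0,"ay":0,"az":0,"gripper":255},
    {"x":0,"y":0,"z":-0.0005,"ax":0,"ay":0,"az":0,"gripper":255},
    {"x":0,"y":0,"z":-0.0005,"ax":0,"ay":0,"az":0,"gripper":255},
    {"x":0,"y":0,"z":-0.0005,"ax":0,"ay":0,"az":0,"gripper":255},
    {"x":0,"y":0,"z":0,"ax":0,"ay":0,"az":0,"gripper":255},
    {"x":0,"y":0,"z":0,"ax":0,"ay":0,"az":0,"gripper":255},
    {"x":0,"y":0,"z":0,"ax":0,"ay":0,"az":0,"gripper":255},
    {"x":0,"y":0,"z":0,"ax":0,"ay":0,"az":0,"gripper":255},
    {"x":0,"y":0,"z":0,"ax":0,"ay":0,"az":0,"gripper":255},
    {"x":0,"y":0,"z":0,"ax":0,"ay":0,"az":0,"gripper":255}
  ]
}}

```text
time_s: 24.4
ee_pos: [0.6083, -0.1176, 0.0912]
tool_rot: [178.4, 25.9, 176.7]
ft_force: [-14.1, 1.8, 24.6]
width: -0.0001
grip_force: 12.2
```

{"api": "servo_tool", "payload": {
  "targets": [
    {"x":0,"y":0,"z":0.01,"ax":0,"ay":0,"az":0,"gripper":255},
    {"x":-0.013,"y":0,"z":0.005,"ax":0,"ay":0.045,"az":0,"gripper":255},
    {"x":-0.013,"y":0,"z":0,"ax":0,"ay":0.045,"az":0,"gripper":255},
    {"x":-0.013,"y":-0.002,"z":0,"ax":0,"ay":0.045,"az":0,"gripper":255},
    {"x":-0.013,"y":-0.002,"z":0,"ax":0,"ay":0.045,"az":0,"gripper":255},
    {"x":-0.013,"y":-0.002,"z":0,"ax":0,"ay":0.045,"az":0,"gripper":255},
    {"x":-0.013,"y":-0.002,"z":0,"ax":0,"ay":0.045,"az":0,"gripper":255},
    {"x":-0.013,"y":-0.002,"z":0,"ax":0,"ay":0.045,"az":0,"gripper":255},
    {"x":-0.013,"y":-0.002,"z":0,"ax":0,"ay":0.045,"az":0,"gripper":255},
    {"x":-0.013,"y":0,"z":0,"ax":0,"ay":0.045,"az":0,"gripper":255}
  ]
}}

```text
time_s: 25.4
ee_pos: [0.4903, -0.1298, 0.1051]
tool_rot: [179.7, 2.6, 177.0]
ft_force: [0.0, -0.3, -0.1]
width: -0.0002
grip_force: 0.0
```

{"api": "servo_tool", "payload": {
  "targets": [
    {"x":0,"y":0,"z":-0.0026,"ax":0,"ay":0,"az":0,"gripper":255},
    {"x":0,"y":0,"z":-0.0026,"ax":0,"ay":0,"az":0,"gripper":255},
    {"x":0,"y":0,"z":-0.0026,"ax":0,"ay":0,"az":0,"gripper":255},
    {"x":0,"y":0,"z":-0.0026,"ax":0,"ay":0,"az":0,"gripper":255},
    {"x":0,"y":0,"z":-0.0026,"ax":0,"ay":0,"az":0,"gripper":255},
    {"x":0,"y":0,"z":-0.001,"ax":0,"ay":0,"az":0,"gripper":255},
    {"x":0,"y":0,"z":-0.001,"ax":0,"ay":0,"az":0,"gripper":255},
    {"x":0,"y":0,"z":-0.001,"ax":0,"ay":0,"az":0,"gripper":255},
    {"x":0,"y":0,"z":-0.001,"ax":0,"ay":0,"az":0,"gripper":255},
    {"x":0,"y":0,"z":-0.001,"ax":0,"ay":0,"az":0,"gripper":255}
  ]
}}

```text
time_s: 26.4
ee_pos: [0.4908, -0.1296, 0.0878]
tool_rot: [179.7, 2.7, 177.0]
ft_force: [-13.0, 2.3, 32.2]
width: 0.0001
grip_force: 16.4
```

{"api": "servo_tool", "payload": {
  "targets": [
    {"x":0,"y":0,"z":0.012,"ax":0,"ay":0,"az":0,"gripper":255},
    {"x":-0.015,"y":0,"z":0.008,"ax":0,"ay":0,"az":0,"gripper":255},
    {"x":-0.024,"y":0.01,"z":0,"ax":0,"ay":0,"az":0,"gripper":255},
    {"x":0,"y":0.025,"z":0,"ax":0,"ay":0,"az":0,"gripper":255},
    {"x":0,"y":0.03,"z":0,"ax":0,"ay":0,"az":0,"gripper":255},
    {"x":0,"y":0.03,"z":0,"ax":0,"ay":0,"az":0,"gripper":255},
    {"x":0,"y":0.03,"z":0,"ax":0,"ay":0,"az":0,"gripper":255},
    {"x":0,"y":0.03,"z":0,"ax":0,"ay":0,"az":0,"gripper":255},
    {"x":0.008,"y":0.016,"z":0,"ax":0,"ay":0,"az":0,"gripper":255},
    {"x":0.008,"y":0.005,"z":0,"ax":0,"ay":0,"az":0,"gripper":255}
  ]
}}

```text
time_s: 27.4
ee_pos: [0.4681, 0.0482, 0.1071]
tool_rot: [179.6, 2.7, 177.2]
ft_force: [-0.3, -0.1, -0.5]
width: -0.0
grip_force: 0.0
```

{"api": "servo_tool", "payload": {
  "targets": [
    {"x":0,"y":0,"z":-0.0028,"ax":0,"ay":0,"az":0,"gripper":255},
    {"x":0,"y":0,"z":-0.0028,"ax":0,"ay":0,"az":0,"gripper":255},
    {"x":0,"y":0,"z":-0.0028,"ax":0,"ay":0,"az":0,"gripper":255},
    {"x":0,"y":0,"z":-0.0028,"ax":0,"ay":0,"az":0,"gripper":255},
    {"x":0,"y":0,"z":-0.0028,"ax":0,"ay":0,"az":0,"gripper":255},
    {"x":0,"y":0,"z":-0.0009,"ax":0,"ay":0,"az":0,"gripper":255},
    {"x":0,"y":0,"z":-0.0009,"ax":0,"ay":0,"az":0,"gripper":255},
    {"x":0,"y":0,"z":-0.0009,"ax":0,"ay":0,"az":0,"gripper":255},
    {"x":0,"y":0,"z":-0.0009,"ax":0,"ay":0,"az":0,"gripper":255},
    {"x":0,"y":0,"z":-0.0009,"ax":0,"ay":0,"az":0,"gripper":255}
  ]
}}

```text
time_s: 28.4
ee_pos: [0.4678, 0.0465, 0.0887]
tool_rot: [179.7, 2.7, 177.0]
ft_force: [-6.5, 0.0, 18.9]
width: -0.0001
grip_force: 9.8
```

{"api": "servo_tool", "payload": {
  "targets": [
    {"x":0,"y":0,"z":-0.0005,"ax":0,"ay":0,"az":0,"gripper":255},
    {"x":0,"y":0,"z":-0.0005,"ax":0,"ay":0,"az":0,"gripper":255},
    {"x":0,"y":0,"z":0,"ax":0,"ay":0,"az":0,"gripper":255},
    {"x":0,"y":0,"z":0,"ax":0,"ay":0,"az":0,"gripper":255},
    {"x":0,"y":0,"z":0,"ax":0,"ay":0,"az":0,"gripper":255},
    {"x":0,"y":0,"z":0.012,"ax":0,"ay":0,"az":0,"gripper":255},
    {"x":0,"y":0,"z":0.012,"ax":0,"ay":0,"az":0,"gripper":255},
    {"x":0.01,"y":0.002,"z":0,"ax":0,"ay":-0.04,"az":0,"gripper":255},
    {"x":0.01,"y":0.002,"z":0,"ax":0,"ay":-0.04,"az":0,"gripper":255},
    {"x":0.01,"y":0.002,"z":0,"ax":0,"ay":-0.04,"az":0,"gripper":255}
  ]
}}

```text
time_s: 29.4
ee_pos: [0.4984, 0.0525, 0.1121]
tool_rot: [179.3, 9.7, 177.0]
ft_force: [0.0, -0.4, 1.1]
width: 0.0001
grip_force: 0.0
```

{"api": "servo_tool", "payload": {
  "targets": [
    {"x":0.01,"y":0.001,"z":0,"ax":0,"ay":-0.03,"az":0,"gripper":255},
    {"x":0.01,"y":0.001,"z":0,"ax":0,"ay":-0.03,"az":0,"gripper":255},
    {"x":0.01,"y":0.001,"z":0,"ax":0,"ay":-0.03,"az":0,"gripper":255},
    {"x":0.01,"y":0.001,"z":0,"ax":0,"ay":-0.03,"az":0,"gripper":255},
    {"x":0.01,"y":0.001,"z":0,"ax":0,"ay":-0.03,"az":0,"gripper":255},
    {"x":0.01,"y":0.001,"z":0,"ax":0,"ay":-0.03,"az":0,"gripper":255},
    {"x":0.01,"y":0.001,"z":0,"ax":0,"ay":0,"az":0,"gripper":255},
    {"x":0.01,"y":0.001,"z":0,"ax":0,"ay":0,"az":0,"gripper":255},
    {"x":0.009,"y":0,"z":0,"ax":0,"ay":0,"az":0,"gripper":255},
    {"x":0,"y":0,"z":0,"ax":0,"ay":0,"az":0,"gripper":255}
  ]
}}

```text
time_s: 30.4
ee_pos: [0.588, 0.0604, 0.1115]
tool_rot: [178.7, 19.8, 176.8]
ft_force: [-0.0, 0.3, -0.1]
width: -0.0001
grip_force: 0.0
```

```bash
python3 q.py
```

```text
[ -0.5  21.5 -11.9 118.   20.7  22.6  58.4] [0.588  0.0604 0.1115] [178.7  19.8 176.8] [-0.   0.3 -0.1]
[[-0.939  0.048  0.34 ]
 [ 0.052  0.999  0.004]
 [-0.339  0.021 -0.94 ]]
```

{"api": "servo_tool", "payload": {
  "targets": [
    {"x":0,"y":0,"z":-0.0032,"ax":0,"ay":0,"az":0,"gripper":255},
    {"x":0,"y":0,"z":-0.0032,"ax":0,"ay":0,"az":0,"gripper":255},
    {"x":0,"y":0,"z":-0.0032,"ax":0,"ay":0,"az":0,"gripper":255},
    {"x":0,"y":0,"z":-0.0032,"ax":0,"ay":0,"az":0,"gripper":255},
    {"x":0,"y":0,"z":-0.0032,"ax":0,"ay":0,"az":0,"gripper":255},
    {"x":0,"y":0,"z":-0.0013,"ax":0,"ay":0,"az":0,"gripper":255},
    {"x":0,"y":0,"z":-0.0013,"ax":0,"ay":0,"az":0,"gripper":255},
    {"x":0,"y":0,"z":-0.0013,"ax":0,"ay":0,"az":0,"gripper":255},
    {"x":0,"y":0,"z":-0.0013,"ax":0,"ay":0,"az":0,"gripper":255},
    {"x":0,"y":0,"z":-0.0009,"ax":0,"ay":0,"az":0,"gripper":255}
  ]
}}

```text
time_s: 31.4
ee_pos: [0.5872, 0.0606, 0.0902]
tool_rot: [178.7, 19.9, 176.9]
ft_force: [-13.6, -1.2, 26.8]
width: -0.0001
grip_force: 13.4
```

{"api": "servo_tool", "payload": {
  "targets": [
    {"x":0,"y":0,"z":0.012,"ax":0,"ay":0,"az":0,"gripper":255},
    {"x":-0.01,"y":0,"z":0.012,"ax":0,"ay":0,"az":0,"gripper":255},
    {"x":-0.016,"y":0,"z":0,"ax":0,"ay":0.04,"az":0,"gripper":255},
    {"x":-0.016,"y":0,"z":0,"ax":0,"ay":0.04,"az":0,"gripper":255},
    {"x":-0.016,"y":0,"z":0,"ax":0,"ay":0.04,"az":0,"gripper":255},
    {"x":-0.016,"y":0,"z":0,"ax":0,"ay":0.04,"az":0,"gripper":255},
    {"x":-0.016,"y":0,"z":0,"ax":0,"ay":0.04,"az":0,"gripper":255},
    {"x":-0.016,"y":0,"z":0,"ax":0,"ay":0.04,"az":0,"gripper":255},
    {"x":-0.016,"y":0,"z":0,"ax":0,"ay":0.04,"az":0,"gripper":255},
    {"x":-0.016,"y":0,"z":0,"ax":0,"ay":0.04,"az":0,"gripper":255}
  ]
}}

```text
time_s: 32.4
ee_pos: [0.4482, 0.0605, 0.1136]
tool_rot: [179.7, 1.4, 177.0]
ft_force: [-0.1, -1.0, -1.1]
width: 0.0002
grip_force: 0.0
```

{"api": "servo_tool", "payload": {
  "targets": [
    {"x":0,"y":-0.01,"z":0,"ax":0,"ay":0,"az":0,"gripper":255},
    {"x":0,"y":-0.024,"z":0,"ax":0,"ay":0,"az":0,"gripper":255},
    {"x":0,"y":-0.024,"z":0,"ax":0,"ay":0,"az":0,"gripper":255},
    {"x":0,"y":-0.024,"z":0,"ax":0,"ay":0,"az":0,"gripper":255},
    {"x":0,"y":-0.024,"z":0,"ax":0,"ay":0,"az":0,"gripper":255},
    {"x":0,"y":-0.024,"z":0,"ax":0,"ay":0,"az":0,"gripper":255},
    {"x":0.015,"y":-0.024,"z":0,"ax":0,"ay":0,"az":0,"gripper":255},
    {"x":0.02,"y":-0.024,"z":0,"ax":0,"ay":0,"az":0,"gripper":255},
    {"x":0.02,"y":0,"z":0,"ax":0,"ay":0,"az":0,"gripper":255},
    {"x":0.01,"y":0,"z":0,"ax":0,"ay":0,"az":0,"gripper":255}
  ]
}}

```text
time_s: 33.4
ee_pos: [0.5152, -0.1188, 0.1133]
tool_rot: [179.7, 1.6, 177.0]
ft_force: [-0.5, -0.0, 0.2]
width: -0.0003
grip_force: 0.0
```

{"api": "servo_tool", "payload": {
  "targets": [
    {"x":0.009,"y":0,"z":0,"ax":0,"ay":-0.05,"az":0,"gripper":255},
    {"x":0.009,"y":0,"z":0,"ax":0,"ay":-0.05,"az":0,"gripper":255},
    {"x":0.009,"y":0,"z":0,"ax":0,"ay":-0.05,"az":0,"gripper":255},
    {"x":0.01,"y":0,"z":0,"ax":0,"ay":-0.045,"az":0,"gripper":255},
    {"x":0.01,"y":0,"z":0,"ax":0,"ay":-0.045,"az":0,"gripper":255},
    {"x":0.01,"y":0,"z":0,"ax":0,"ay":-0.045,"az":0,"gripper":255},
    {"x":0.01,"y":0,"z":0,"ax":0,"ay":-0.045,"az":0,"gripper":255},
    {"x":0.01,"y":0,"z":0,"ax":0,"ay":-0.045,"az":0,"gripper":255},
    {"x":0.01,"y":0,"z":-0.005,"ax":0,"ay":-0.045,"az":0,"gripper":255},
    {"x":0.007,"y":0,"z":-0.005,"ax":0,"ay":0,"az":0,"gripper":255}
  ]
}}

```text
time_s: 34.4
ee_pos: [0.6073, -0.1175, 0.1028]
tool_rot: [178.4, 25.6, 176.7]
ft_force: [0.1, 0.1, -0.1]
width: -0.0001
grip_force: 0.0
```

{"api": "servo_tool", "payload": {
  "targets": [
    {"x":0,"y":0,"z":-0.0018,"ax":0,"ay":0,"az":0,"gripper":255},
    {"x":0,"y":0,"z":-0.0018,"ax":0,"ay":0,"az":0,"gripper":255},
    {"x":0,"y":0,"z":-0.0018,"ax":0,"ay":0,"az":0,"gripper":255},
    {"x":0,"y":0,"z":-0.0018,"ax":0,"ay":0,"az":0,"gripper":255},
    {"x":0,"y":0,"z":-0.001,"ax":0,"ay":0,"az":0,"gripper":255},
    {"x":0,"y":0,"z":-0.001,"ax":0,"ay":0,"az":0,"gripper":255},
    {"x":0,"y":0,"z":-0.001,"ax":0,"ay":0,"az":0,"gripper":255},
    {"x":0,"y":0,"z":-0.001,"ax":0,"ay":0,"az":0,"gripper":255},
    {"x":0,"y":0,"z":-0.001,"ax":0,"ay":0,"az":0,"gripper":255},
    {"x":0,"y":0,"z":-0.001,"ax":0,"ay":0,"az":0,"gripper":255}
  ]
}}

```text
time_s: 35.4
ee_pos: [0.6082, -0.1177, 0.0911]
tool_rot: [178.4, 25.6, 176.7]
ft_force: [-13.7, 1.0, 25.6]
width: 0.0002
grip_force: 12.8
```

{"api": "servo_tool", "payload": {
  "targets": [
    {"x":0,"y":0,"z":0.012,"ax":0,"ay":0,"az":0,"gripper":255},
    {"x":-0.017,"y":-0.001,"z":0.004,"ax":0,"ay":0.045,"az":0,"gripper":255},
    {"x":-0.017,"y":-0.001,"z":0,"ax":0,"ay":0.045,"az":0,"gripper":255},
    {"x":-0.017,"y":-0.001,"z":0,"ax":0,"ay":0.045,"az":0,"gripper":255},
    {"x":-0.017,"y":-0.001,"z":0,"ax":0,"ay":0.045,"az":0,"gripper":255},
    {"x":-0.017,"y":-0.001,"z":0,"ax":0,"ay":0.045,"az":0,"gripper":255},
    {"x":-0.017,"y":0,"z":0,"ax":0,"ay":0.045,"az":0,"gripper":255},
    {"x":-0.017,"y":0,"z":0.005,"ax":0,"ay":0.045,"az":0,"gripper":255},
    {"x":-0.018,"y":0,"z":0.01,"ax":0,"ay":0.045,"az":0,"gripper":255},
    {"x":-0.02,"y":0,"z":0.015,"ax":0,"ay":0.045,"az":0,"gripper":255}
  ]
}}

```text
time_s: 36.4
ee_pos: [0.4498, -0.1224, 0.1362]
tool_rot: [179.7, 2.2, 177.0]
ft_force: [-0.4, 0.1, -0.2]
width: -0.0001
grip_force: 0.0
```

{"api": "servo_tool", "payload": {
  "targets": [
    {"x":0,"y":0.015,"z":0,"ax":0,"ay":0,"az":0,"gripper":255},
    {"x":0,"y":0.018,"z":0,"ax":0,"ay":0,"az":0,"gripper":255},
    {"x":0,"y":0.018,"z":0,"ax":0,"ay":0,"az":0,"gripper":255},
    {"x":0,"y":0.018,"z":0,"ax":0,"ay":0,"az":0,"gripper":255},
    {"x":0,"y":0.016,"z":0,"ax":0,"ay":0,"az":0,"gripper":255},
    {"x":0,"y":0,"z":0,"ax":0,"ay":0,"az":0,"gripper":255},
    {"x":0,"y":0,"z":0,"ax":0,"ay":0,"az":0,"gripper":255},
    {"x":0,"y":0,"z":0,"ax":0,"ay":0,"az":0,"gripper":255},
    {"x":0,"y":0,"z":0,"ax":0,"ay":0,"az":0,"gripper":255},
    {"x":0,"y":0,"z":0,"ax":0,"ay":0,"az":0,"gripper":255}
  ]
}}

```text
time_s: 37.4
ee_pos: [0.4508, -0.038, 0.1361]
tool_rot: [179.7, 2.4, 177.0]
ft_force: [-0.4, 0.2, 1.5]
width: 0.0006
grip_force: 0.0
```

```bash
python3 q.py; python3 - <<'E'
from h import *
w=cap('wrist','w6');c=cap('scene','s6')
cv2.imwrite('pics/v6.png',cv2.resize(np.hstack([w['color'][:,:,::-1],cv2.resize(c['color'][170:310,230:410,::-1],(617,480))]),None,fx=.63,fy=.63))
E
```

```text
[ 18.3  13.5 -19.1 122.4   6.2  42.6  82.2] [ 0.4508 -0.038   0.1361] [179.7   2.4 177. ] [-0.4  0.2  1.5]
[[-0.998  0.052  0.042]
 [ 0.052  0.999  0.003]
 [-0.041  0.006 -0.999]]
```

View pics/v6.png

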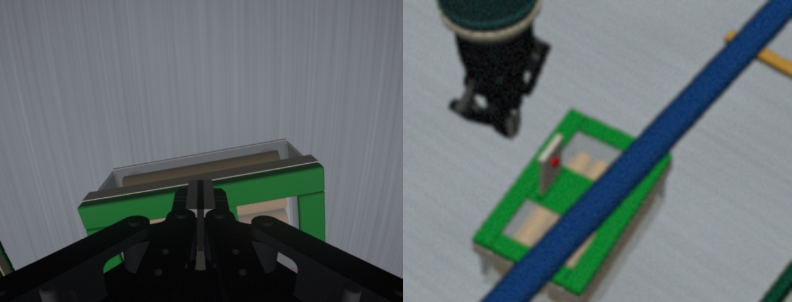

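The flap is still standing (right panel, about (549,165)), and the collar line runs even along the lid's edge. The fingers are centred in front of the flap, so I'll fold it along an arc.

{"api": "servo_tool", "payload": {
  "targets": [
    {"x":0.008,"y":0,"z":0,"ax":0,"ay":0,"az":0,"gripper":255},
    {"x":0.008,"y":0,"z":0,"ax":0,"ay":0,"az":0,"gripper":255},
    {"x":0.008,"y":0,"z":0,"ax":0,"ay":0,"az":0,"gripper":255},
    {"x":0.008,"y":0,"z":0,"ax":0,"ay":0,"az":0,"gripper":255},
    {"x":0.0045,"y":0,"z":0,"ax":0,"ay":0,"az":0,"gripper":255},
    {"x":0.0045,"y":0,"z":0,"ax":0,"ay":0,"az":0,"gripper":255},
    {"x":0.0045,"y":0,"z":0,"ax":0,"ay":0,"az":0,"gripper":255},
    {"x":0.0045,"y":0,"z":0,"ax":0,"ay":0,"az":0,"gripper":255},
    {"x":0.008,"y":0.001,"z":-0.002,"ax":0,"ay":0,"az":0,"gripper":255},
    {"x":0.008,"y":0.001,"z":-0.002,"ax":0,"ay":0,"az":0,"gripper":255}
  ]
}}

```text
time_s: 38.5
ee_pos: [0.5173, -0.0356, 0.1319]
tool_rot: [179.7, 2.4, 177.0]
ft_force: [-3.0, -0.4, 0.1]
width: 0.0002
grip_force: 1.1
```

{"api": "servo_tool", "payload": {
  "targets": [
    {"x":0.0045,"y":0,"z":-0.0035,"ax":0,"ay":0,"az":0,"gripper":255},
    {"x":0.0045,"y":0,"z":-0.0035,"ax":0,"ay":0,"az":0,"gripper":255},
    {"x":0.0025,"y":0,"z":-0.0033,"ax":0,"ay":0,"az":0,"gripper":255},
    {"x":0.0025,"y":0,"z":-0.0033,"ax":0,"ay":0,"az":0,"gripper":255},
    {"x":0.0025,"y":0,"z":-0.0033,"ax":0,"ay":0,"az":0,"gripper":255},
    {"x":0.0017,"y":0,"z":-0.0033,"ax":0,"ay":0,"az":0,"gripper":255},
    {"x":0.0017,"y":0,"z":-0.0033,"ax":0,"ay":0,"az":0,"gripper":255},
    {"x":0.0017,"y":0,"z":-0.0033,"ax":0,"ay":0,"az":0,"gripper":255},
    {"x":0.001,"y":0,"z":-0.003,"ax":0,"ay":0,"az":0,"gripper":255},
    {"x":0.001,"y":0,"z":-0.003,"ax":0,"ay":0,"az":0,"gripper":255}
  ]
}}

```text
time_s: 39.5
ee_pos: [0.5403, -0.0355, 0.099]
tool_rot: [179.7, 2.4, 177.0]
ft_force: [-1.7, 0.6, 3.3]
width: 0.0003
grip_force: 1.1
```

{"api": "servo_tool", "payload": {
  "targets": [
    {"x":0.001,"y":0,"z":-0.001,"ax":0,"ay":0,"az":0,"gripper":255},
    {"x":0.001,"y":0,"z":-0.001,"ax":0,"ay":0,"az":0,"gripper":255},
    {"x":0.001,"y":0,"z":-0.001,"ax":0,"ay":0,"az":0,"gripper":255},
    {"x":0.001,"y":0,"z":-0.0005,"ax":0,"ay":0,"az":0,"gripper":255},
    {"x":0,"y":0,"z":-0.0005,"ax":0,"ay":0,"az":0,"gripper":255},
    {"x":0,"y":0,"z":-0.0005,"ax":0,"ay":0,"az":0,"gripper":255},
    {"x":0,"y":0,"z":-0.0005,"ax":0,"ay":0,"az":0,"gripper":255},
    {"x":0,"y":0,"z":-0.0005,"ax":0,"ay":0,"az":0,"gripper":255},
    {"x":0,"y":0,"z":0,"ax":0,"ay":0,"az":0,"gripper":255},
    {"x":0,"y":0,"z":0,"ax":0,"ay":0,"az":0,"gripper":255}
  ]
}}

```text
time_s: 40.5
ee_pos: [0.5446, -0.0355, 0.0939]
tool_rot: [179.7, 2.4, 177.0]
ft_force: [1.7, -0.3, 2.7]
width: -0.0
grip_force: 1.3
```

Still only the hinge's resistance; keep going down.

{"api": "servo_tool", "payload": {
  "targets": [
    {"x":0,"y":0,"z":-0.0005,"ax":0,"ay":0,"az":0,"gripper":255},
    {"x":0,"y":0,"z":-0.0005,"ax":0,"ay":0,"az":0,"gripper":255},
    {"x":0,"y":0,"z":-0.0005,"ax":0,"ay":0,"az":0,"gripper":255},
    {"x":0,"y":0,"z":-0.0005,"ax":0,"ay":0,"az":0,"gripper":255},
    {"x":0,"y":0,"z":0,"ax":0,"ay":0,"az":0,"gripper":255},
    {"x":0,"y":0,"z":0,"ax":0,"ay":0,"az":0,"gripper":255},
    {"x":0,"y":0,"z":0,"ax":0,"ay":0,"az":0,"gripper":255},
    {"x":0,"y":0,"z":0,"ax":0,"ay":0,"az":0,"gripper":255},
    {"x":0,"y":0,"z":0,"ax":0,"ay":0,"az":0,"gripper":255},
    {"x":0,"y":0,"z":0,"ax":0,"ay":0,"az":0,"gripper":255}
  ]
}}

```text
time_s: 41.5
ee_pos: [0.5448, -0.0356, 0.0926]
tool_rot: [179.7, 2.4, 177.0]
ft_force: [-3.2, -0.9, 17.9]
width: 0.0001
grip_force: 9.2
```

{"api": "servo_tool", "payload": {
  "targets": [
    {"x":0,"y":0,"z":0.005,"ax":0,"ay":0,"az":0,"gripper":255},
    {"x":0,"y":0,"z":0.01,"ax":0,"ay":0,"az":0,"gripper":255},
    {"x":-0.01,"y":0,"z":0.015,"ax":0,"ay":0,"az":0,"gripper":255},
    {"x":-0.02,"y":0,"z":0.015,"ax":0,"ay":0,"az":0,"gripper":255},
    {"x":-0.02,"y":-0.02,"z":0.015,"ax":0,"ay":0,"az":0,"gripper":255},
    {"x":-0.02,"y":-0.02,"z":0.015,"ax":0,"ay":0,"az":0,"gripper":255},
    {"x":-0.02,"y":-0.02,"z":0.015,"ax":0,"ay":0,"az":0,"gripper":255},
    {"x":-0.02,"y":-0.02,"z":0.015,"ax":0,"ay":0,"az":0,"gripper":255},
    {"x":0,"y":-0.02,"z":0.015,"ax":0,"ay":0,"az":0,"gripper":255},
    {"x":0,"y":-0.02,"z":0.015,"ax":0,"ay":0,"az":0,"gripper":255}
  ]
}}

```text
time_s: 42.5
ee_pos: [0.4336, -0.1562, 0.2279]
tool_rot: [179.7, 2.4, 177.0]
ft_force: [0.4, -0.2, 0.3]
width: 0.0004
grip_force: 0.0
```

```bash
python3 q.py|head -2; python3 - <<'E'
from h import *
w=cap('wrist','w7');c=cap('scene','s7')
cv2.imwrite('pics/v7.png',cv2.resize(np.hstack([w['color'][:,:,::-1],cv2.resize(c['color'][170:310,230:410,::-1],(617,480))]),None,fx=.63,fy=.63))
E
```

```text
[ 30.8   6.5 -15.2 116.1   1.1  55.3 102.2] [ 0.4336 -0.1562  0.2279] [179.7   2.4 177. ] [ 0.4 -0.2  0.3]
[[-0.998  0.052  0.042]
```

View pics/v7.png

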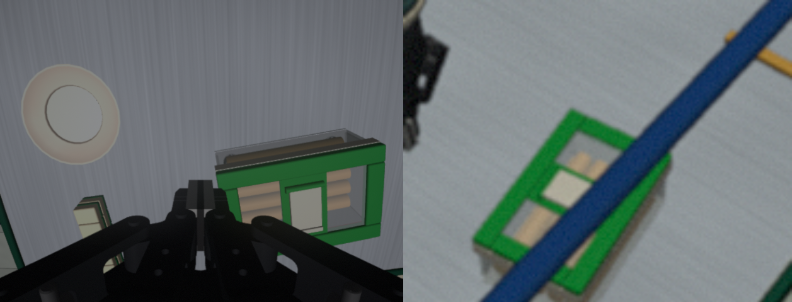

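The flap lies flat at about (306,208) in the wrist panel, and the lid looks even. I'll check for red gasket showing, before against after.

```bash
python3 - <<'E'
from h import *
for n in('w1','w7'):
    c=load(n)['color']; h=cv2.cvtColor(c,cv2.COLOR_RGB2HSV)
    m=(((h[...,0]<8)|(h[...,0]>172))&(h[...,1]>90)&(h[...,2]>35)); m[:,:330]=0
    y,x=np.where(m); print(n,m.sum(),(x.min(),x.max(),y.min(),y.max()) if len(x) else '')
cv2.imwrite('pics/v8.png',np.vstack([cv2.resize(load(n)['color'][y:y+70,335:635,::-1],(780,182),interpolation=cv2.INTER_CUBIC) for n,y in(('w1',225),('w7',205))]))
E
```

```text
w1 0 
w7 0
```

View pics/v8.png

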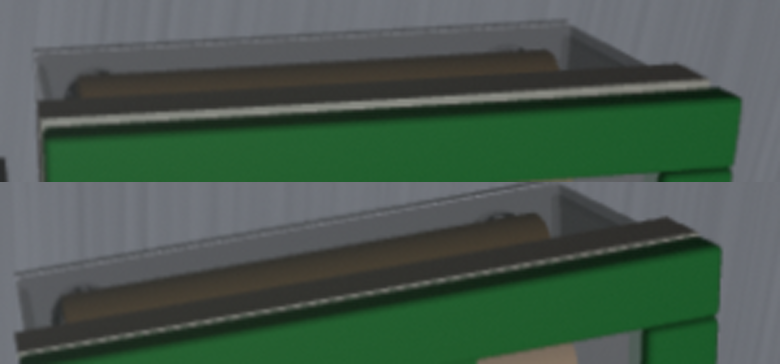

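Before pressing (upper strip) the white band under the lid was wide. Now (lower strip) it is a thin, even line from end to end of the near side. All four corners also measured home by force in the second round.

```bash
python3 -c "
from bench import ctrl
print(ctrl.sign_off())"
```

```text
the job is handed in; nothing more can be done
None
```

The lid was pressed home at all four corners over two rounds, never past about 35 N in the readings. Only then was the flap folded flat, and the job was handed in at about 43 s with the arm clear and nothing else touched.

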